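# Unlatch the parts case and hold its lid half open

### The arm

A 6-joint arm with a two-finger parallel gripper is mounted at the origin on the work surface. World frame = base frame: x ahead of the robot, y to its left, z up, the work surface at z = 0. Lengths are in mm, angles in rad, forces in N, time in s.
With the tool pointing down it reaches from about 225 to 725 mm from the base axis. Payload 3.1 kg.
Tool frame: the origin (TCP) lies at the very end of the fingers, on their centre line; the grasp point (between the pads) lies 19 mm behind it (grasp_offset is the distance from the TCP to the grasp point, in mm); z points along the fingers, y is the direction in which the jaws open and shut (so a half turn about z gives the same grasp; the last joint's range is limited). The gripper opens to 85 mm and grips with 20 to 120 N. Pads are 22 mm wide; open, the fingers measure 114 mm over their backs; the gripper's body (76 mm by 85 mm) begins 54 mm behind the grasp point. The pads swing forward as they close: fully open they stand 13 mm farther back than shut.
Start: joints at [-1.268, 0.048, 0.099, 1.622, 0, 1.443], TCP at [219.223, -477.031, 231.312] pointing down, gripper open.
Joint ranges: [-2.91, 2.91], [-0.99, 1.94], [-1.21, 1.42], [-2.12, 2.29], [-1.49, 1.47], [-3.14, 3.14]. Speed limits (rad/s): [2.79, 2.79, 3.14, 3.14, 3.14, 3.14].

### API

Orientations are given as a rotation vector (axis times angle).
In Python, from workcell import * gives the robot as it stands. The module is installed in compiled form; this text tells all that it offers.
- The arm moves only by the shell command python3 -m jog 'ROWS' [FORCE]. ROWS is JSON, a list of rows, each a list of 7 numbers: the opening in per cent of the stroke, from 0 (shut) to 100 (fully open), then the shift along the world's x, y, z in mm, then the turn, a rotation vector about the world's x, y, z in degrees. A call has 1 to 20 rows; each row is the pose to reach, as a shift and turn from the pose commanded when the call began; what a row does not reach only later rows make up. A row lasts 1/10 s, in which the tool goes at most 50 mm and 8.59 degrees, less where a joint would pass 70% of its speed; a pose out of reach is approached as far as the arm can. A call with a gripper value outside its range is refused whole. The fingers move at their own pace and stop on an object; FORCE is the grip in N (left out, the last holds). Time passes only in rows, so rows that repeat a pose let the fingers close. It gives the time, the measured TCP pose, the force and the opening at its end, in the units of the state.
- sense(): the state, without advancing time (a new reading comes with each control period).
- capture(name): name is "scene" or "top" or "wrist"; returns a dict with "pixels" (384x512x3 uint8, blue, green, red), "intrinsics" (3x3 intrinsics, pixels), "camera_from_world" (4x4, takes a point from world to camera coordinates). Camera axes: x right, y down, z forward; pixel columns grow to the right and rows downward; lengths in mm; the calibration is good to about 2 mm. A picture is of the moment at which its call begins. There is no depth.
- job_done(): hands the job in, once; it reports no verdict.
The state is a dict: "t": time; "joint_positions": joint angles; "joint_vel": joint speeds; "joint_efforts": joint torques, N m; "position": TCP position; "tcp_rot": TCP orientation; "contact_force": force on the tool from outside, world axes, zero at the start; "wrist_torque": the same for the moment, N m; "finger_gap": finger opening in mm.
Only numpy, scipy, OpenCV 4.12 (cv2) and the standard library are available. Lean on these libraries where they do the work, as an engineer would, in place of code of your own. Each camera call takes 0.05 s, during which the arm holds its last target.

### The job

The lid of the grey steel parts case falls shut by itself and is latched. Turn the turn handle on the lid until the pointed end of its bar faces the raised rib on the lid, then raise the lid to 45 degrees so that the mechanic across the bench can reach in, and finish still holding it there, steady and in the gripper. Leave the other things on the bench where they are.

Things in the scene. Friction and masses are not known exactly. Their poses are not given: they have to be found in the camera images.
- case: grey steel parts case screwed to the worktop: open box 160 (x) by 200 (y) by 90 mm high plus a 6 mm lid (top face 96 mm above the worktop when shut). Origin: centre of its underside; z up, x from the hinge side (near the robot) to the opening side (far), y along the hinge; yaw varies. Includes lid and handle, which weigh 0.27 to 0.48 kg together
- lid (a joint): opening angle of the lid in rad: 0 shut, 0.785 is 45 degrees, stop at 1.9. The free far edge swings up and back towards the robot about the hinge. Let go below about 1.2 rad it falls shut. The latch lets it rise only about 1 degree until the pointer is within about 0.25 rad of the rib
- hinge (a point): point on the hinge line, at the middle of the lid's near edge, 90 mm above the worktop; in the case's frame at (-80, 0, 90) mm. The hinge line runs along the case's y axis
- latch (a joint): turn in rad of the turn handle about its axis, normal to the lid: 0 when the pointed end faces the rib (along the case's -y); positive is anticlockwise from above, at 1.57 it points along the case's +x. Starts at 0.9 to 1.4, so turn it clockwise by its reading; stops at -0.4 and 1.6. Light friction (0.03 N m), stays where left
- grip (a point): middle of the turn handle's round 12 mm bar, on its turning axis, 38 mm above the lid's top face; two 8 mm posts 24 mm either side carry it from a disc 58 mm across, 4 mm high. Bar: 36 mm to the blunt end, 52 mm to the pointed end (cone 18 mm long, 18 mm wide). Lid shut: at (50, 0, 134) mm in the case's frame, 130 mm beyond and 44 mm above the hinge line; swings with the lid. The bar can pivot in a grip
- pointer (a point): tip of the pointed end of the turn handle's bar, 52 mm from grip along the bar
- mark (a point): raised rib on the lid's top face that the pointer must face: 24 mm long, 8 mm wide, 5 mm high, black, pointing at the handle's axis from the case's -y side, its centre 68 mm from the axis. This point is the middle of its top
- bell: bystander: orange plastic bicycle bell, dome 54 mm across, 30 mm high, with a 24 mm thumb tab; origin at the centre of its underside
- hanger: bystander: silver aluminium derailleur hanger lying flat, a bent plate about 75 mm long, 26 mm wide and 8 mm thick; origin on its underside near its middle
- cup: bystander: white ceramic cup of screws, 68 mm across the rim, 60 mm high; origin at the centre of its underside
- lamp: bystander: black plastic rear lamp lying lens up, 34 by 60 mm, 28 mm high; origin at the centre of its underside

How it is judged:
By the outcome, as a careful person would: the job done as asked, in the order asked, and still so for the second after the job is handed in, while the arm keeps its last pose, push and grip.
It also fails if it takes over 40 s, if anything falls off the work surface, if the arm or the gripper's body presses on something with over 40 N, if the wrist force passes 120 N, or if a joint passes its speed limit or range.

## Working session

There is one attempt and no reset: what is moved stays moved. The work goes in short steps, Python scripts to look and compute and a shell command to move; the robot and the scene stay as the last step left them, time stands still between calls to the robot, and variables do not carry over. Pictures are saved under pics/ and viewed, and the job is handed in when it is done.

```bash
mkdir -p pics; python3 - <<'E'
from workcell import *
import cv2
s=sense();print({k:s[k] for k in("t","position","tcp_rot","finger_gap","contact_force")})
for n in("scene","top"):
    c=capture(n);cv2.imwrite(f"pics/{n}0.png",c["pixels"]);print(n,c["intrinsics"].tolist(),c["camera_from_world"].round(4).tolist())
E
```

```text
{'t': 0.0, 'position': array([ 219.03007162, -476.44036535,  230.12470764]), 'tcp_rot': array([-3.06668330e+00, -6.71027651e-01,  3.58983719e-04]), 'finger_gap': 84.99477983674716, 'contact_force': array([1.17376759, 0.25168938, 0.72646776])}
scene [[418.142031716861, 0.0, 257.635108169639], [0.0, 418.142031716861, 190.42741203978235], [0.0, 0.0, 1.0]] [[0.0056, 0.9998, 0.019, -42.5811], [0.7141, 0.0093, -0.7, -357.0053], [-0.7, 0.0175, -0.7139, 1500.3248], [0.0, 0.0, 0.0, 1.0]]
top [[414.3130748166182, 0.0, 258.48558091890095], [0.0, 414.3130748166182, 190.9035315675662], [0.0, 0.0, 1.0]] [[0.02, -0.9997, 0.0138, 32.0863], [-0.9949, -0.0212, -0.0982, 646.3268], [0.0984, -0.0118, -0.9951, 888.3092], [0.0, 0.0, 0.0, 1.0]]
```

View pics/scene0.png

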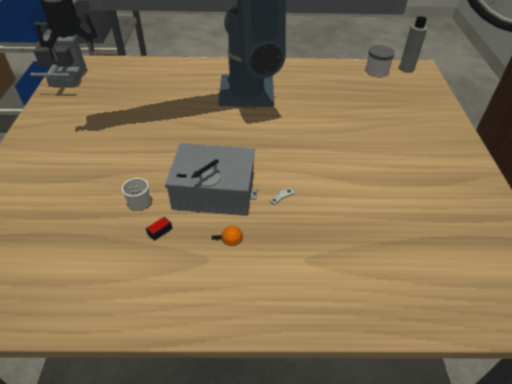

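View pics/top0.png

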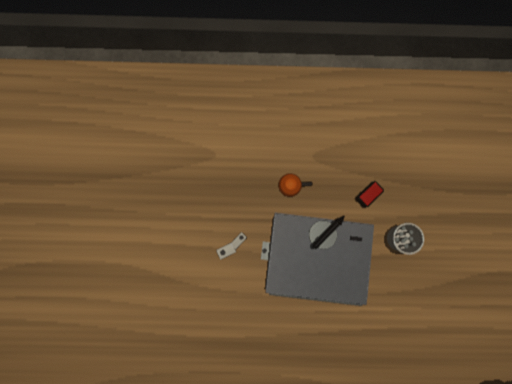

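```bash
python3 - <<'E'
import cv2
i=cv2.imread("pics/top0.png")[200:315,210:440]
i=cv2.convertScaleAbs(i,alpha=1.8)
cv2.imwrite("pics/topc.png",cv2.resize(i,None,fx=3.4,fy=3.4,interpolation=cv2.INTER_CUBIC))
i=cv2.imread("pics/scene0.png")[130:225,110:300]
cv2.imwrite("pics/scenec.png",cv2.resize(i,None,fx=4,fy=4,interpolation=cv2.INTER_CUBIC))
E
```

```text
(no output)
```

View pics/topc.png

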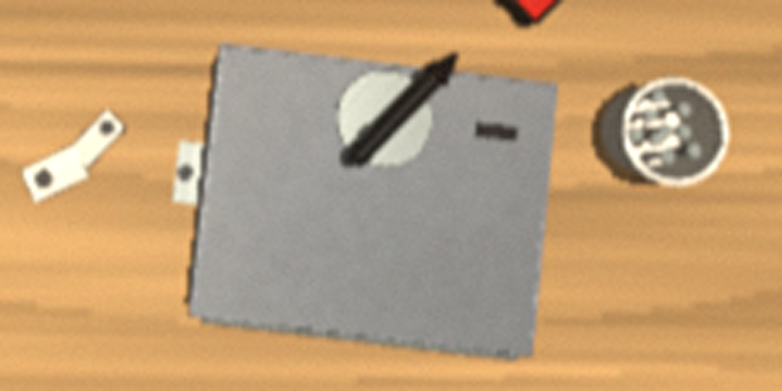

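View pics/scenec.png

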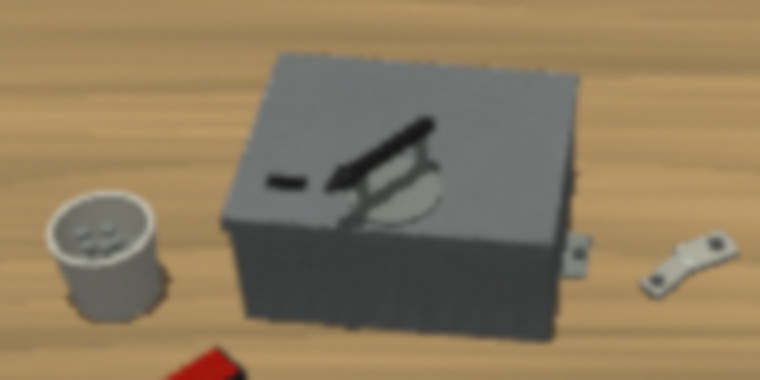

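Top crop: lid corners at (222,46), (555,86), (531,356) and (190,316), bar from (350,158) to tip (456,56), rib at (496,130). The scene crop shows the same layout. Next I fit the case pose.

```bash
cat > h.py <<'E'
from workcell import *
import numpy as np, cv2
from scipy.optimize import least_squares
from scipy.spatial.transform import Rotation as R
def bp(c,uv,z):
    K=c["intrinsics"];T=c["camera_from_world"]
    d=T[:3,:3].T@np.linalg.solve(K,[*uv,1]);o=-T[:3,:3].T@T[:3,3]
    return o+d*(z-o[2])/d[2]
def proj(c,P):
    P=np.atleast_2d(P);q=P@c["camera_from_world"][:3,:3].T+c["camera_from_world"][:3,3]
    q=q@c["intrinsics"].T;return q[:,:2]/q[:,2:]
def case(p,L):
    a=p[2];return np.c_[p[0]+L[:,0]*np.cos(a)-L[:,1]*np.sin(a),p[1]+L[:,0]*np.sin(a)+L[:,1]*np.cos(a),L[:,2]]
E
python3 - <<'E'
from h import *
ct=capture("top");cs=capture("scene")
ut=np.array([[222,46],[555,86],[531,356],[190,316],[496,130]])/3.4+[210-.35,200-.35]
us=np.array([[553,243],[226,218],[283,55],[577,75],[286,183]])/4+[110-.4,130-.4]
L=np.array([[80,100,96],[80,-100,96],[-80,-100,96],[-80,100,96],[50,-68,101.]])
for nm,w in(("top",(1,0)),("scene",(0,1)),("both",(1,1))):
    f=lambda p:np.r_[w[0]*(proj(ct,case(p,L))-ut).ravel(),w[1]*(proj(cs,case(p,L))-us).ravel()]
    r=least_squares(f,[480,-100,0]);print(nm,r.x.round(3),np.abs(r.fun).max().round(2))
p=r.x
for c,b,t in((ct,np.array([350,158])/3.4+[209.65,199.65],np.array([456,56])/3.4+[209.65,199.65]),(cs,np.array([430,122])/4+[109.6,129.6],np.array([330,187])/4+[109.6,129.6])):
    B=bp(c,b,134);T=bp(c,t,134);d=T-B
    print(B.round(1),T.round(1),np.linalg.norm(d),"latch",np.arctan2(d[1],d[0])-p[2]+np.pi/2, "grip",B+d*36/88)
print("grip",case(p,np.array([[50,0,134.],[-80,0,90]])))
s=sense();print(R.from_rotvec(s["tcp_rot"]).as_matrix().round(3), s["position"],s["t"])
E
```

```text
top [ 5.03755e+02 -8.12760e+01 -9.80000e-02] 0.93
scene [ 5.04978e+02 -7.96090e+01 -9.30000e-02] 0.47
both [ 5.03982e+02 -8.06510e+01 -9.60000e-02] 1.17
[529.5 -61.  134. ] [ 589.2 -122.   134. ] 85.3211706448717 latch 0.8712360852207249 grip [553.90679494 -85.92923265 134.        ]
[527.  -63.2 134. ] [ 586.  -118.8  134. ] 81.06809046215814 latch 0.9118899617293912 grip [551.15147238 -85.98287717 134.        ]
grip [[553.74962613 -85.46619299 134.        ]
 [424.35377594 -72.94764863  90.        ]]
[[ 0.909  0.418 -0.   ]
 [ 0.418 -0.909  0.001]
 [ 0.    -0.001 -1.   ]] [ 219.11470518 -476.66163526  230.55274496] 0.2
```

```bash
python3 -m jog '[[70,334.5,391.5,-31,0,0,111],[70,334.5,391.5,-31,0,0,111],[70,334.5,391.5,-31,0,0,111],[70,334.5,391.5,-31,0,0,111],[70,334.5,391.5,-31,0,0,111],[70,334.5,391.5,-31,0,0,111],[70,334.5,391.5,-31,0,0,111],[70,334.5,391.5,-31,0,0,111],[70,334.5,391.5,-31,0,0,111],[70,334.5,391.5,-31,0,0,111],[70,334.5,391.5,-31,0,0,111],[70,334.5,391.5,-31,0,0,111],[70,334.5,391.5,-31,0,0,111],[70,334.5,391.5,-31,0,0,111],[70,334.5,391.5,-31,0,0,111],[70,334.5,391.5,-31,0,0,111],[70,334.5,391.5,-31,0,0,111]]' 60
python3 - <<'E'
from h import *
s=sense();print(s["joint_positions"].round(3) if hasattr(s["joint_positions"],'round') else s["joint_positions"]);print(R.from_rotvec(s["tcp_rot"]).as_matrix().round(3))
c=capture("wrist");cv2.imwrite("pics/w1.png",c["pixels"])
print(proj(c,[[553.7,-85.5,134]]))
E
```

```text
t: 1.9
position: [553.6, -85.7, 200.3]
tcp_rot: [1.187, 2.909, 0.0]
contact_force: [-0.4, 0.4, -0.1]
finger_gap: 59.7
[-0.273  0.135  0.131  1.567  0.     0.502]
[[-0.714  0.7    0.   ]
 [ 0.7    0.714  0.   ]
 [ 0.     0.    -1.   ]]
[[261.36957054 206.7899703 ]]
```

View pics/w1.png

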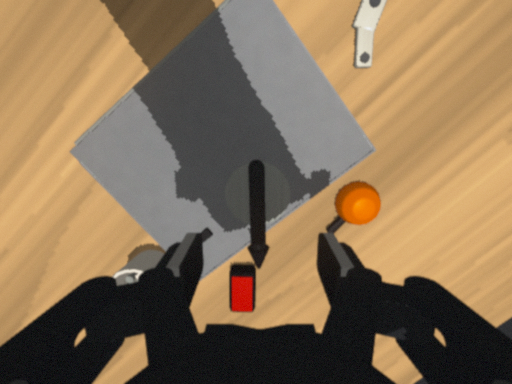

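Wrist view: the bar runs from blunt end (256,160) to tip (260,268), and the disc centre is near (257,192). The jaws straddle the bar. I'll compute its position from these pixels.

```bash
python3 - <<'E'
from h import *
c=capture("wrist")
B=bp(c,(256,160),134);T=bp(c,(260,268),134);d=T-B;D=bp(c,(257.5,192),100)
print(B,T,np.linalg.norm(d),np.degrees(np.arctan2(d[1],d[0])),B+d*36/88,"disc",D)
for q in[(74,150),(230,0),(372,150),(205,278)]: print(bp(c,q,96).round(1))
p=[503.98,-80.65,-.096];L=np.array([[80,100,96],[80,-100,96],[-80,-100,96.],[50,-68,101]]);print(case(p,L),proj(c,case(p,L)))
E
```

```text
[525.38696019 -63.27186779 134.        ] [ 590.24479504 -122.71658304  134.        ] 87.97847982960012 -42.50646248327074 [551.91971081 -87.5901604  134.        ] disc [549.79924259 -86.11905418 100.        ]
[ 414.7 -172.6   96. ]
[430.2   2.7  96. ]
[592.4   8.7  96. ]
[ 576.5 -183.7   96. ]
[[ 593.19690422   11.22134483   96.        ]
 [ 574.02638184 -187.85776274   96.        ]
 [ 414.76309578 -172.52134483   96.        ]
 [ 547.23179928 -153.12952717  101.        ]] [[374.90207498 148.65355754]
 [200.19239082 279.06864081]
 [ 74.07575374 150.01679022]
 [203.085819   240.00256528]]
```

```bash
python3 -m jog '[[60,-1,-0.5,-40,0,0,1],[60,-1,-0.5,-65,0,0,1],[60,-1,-0.5,-85,0,0,1],[60,-1,-0.5,-85,0,0,1],[60,-1,-0.5,-85,0,0,1],[0,-1,-0.5,-85,0,0,1],[0,-1,-0.5,-85,0,0,1],[0,-1,-0.5,-85,0,0,1],[0,-1,-0.5,-85,0,0,1],[0,-1,-0.5,-85,0,0,1],[0,-1,-0.5,-85,0,0,1],[0,-1,-0.5,-85,0,0,1],[0,-1,-0.5,-85,0,0,1]]' 60
python3 - <<'E'
from h import *
c=capture("wrist");cv2.imwrite("pics/w2.png",c["pixels"]);s=sense();print(s["contact_force"],s["wrist_torque"])
E
```

```text
t: 3.3
position: [552.8, -87.5, 117.3]
tcp_rot: [1.16, 2.917, -0.004]
contact_force: [-3.7, -3.2, 5.9]
finger_gap: 9.8
[-4.29703559 -3.42174985  6.4242642 ] [-0.74534603  0.7974897  -0.00216069]
```

View pics/w2.png

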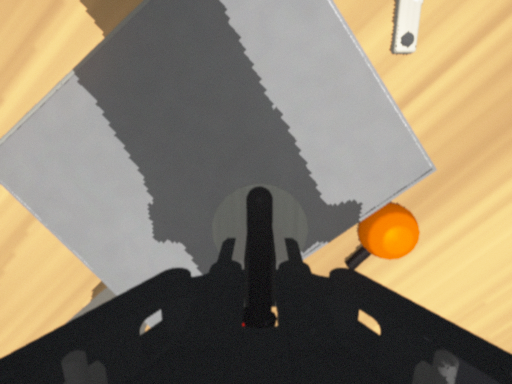

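```bash
python3 -m jog '[[0,0,0,1,0,0,-7],[0,0,0,1,0,0,-14],[0,0,0,1,0,0,-21],[0,0,0,1,0,0,-28],[0,0,0,1,0,0,-35],[0,0,0,1,0,0,-42],[0,0,0,1,0,0,-48],[0,0,0,1,0,0,-52],[0,0,0,1,0,0,-52],[0,0,0,1,0,0,-52]]' 80
python3 - <<'E'
from h import *
s=sense();print(s["contact_force"],s["wrist_torque"],s["finger_gap"]);M=R.from_rotvec(s["tcp_rot"]).as_matrix();print(np.degrees(np.arctan2(M[1,1],M[0,1])))
for n in("top","wrist","scene"):
  c=capture(n);i=c["pixels"]
  if n=="top": i=cv2.resize(cv2.convertScaleAbs(i[200:315,210:440],alpha=1.8),None,fx=3.4,fy=3.4,interpolation=2)
  if n=="scene": i=cv2.resize(i[100:225,110:300],None,fx=4,fy=4,interpolation=2)
  cv2.imwrite(f"pics/{n}3.png",i)
E
```

```text
t: 4.35
position: [552.2, -87.7, 117.3]
tcp_rot: [2.322, 2.113, -0.004]
contact_force: [-3.6, -4.0, 3.9]
finger_gap: 9.3
[-3.5584348  -4.03496716  3.85474999] [-0.80291663  0.8037707  -0.06262611] 9.254246238694819
-5.389600658099126
```

View pics/wrist3.png

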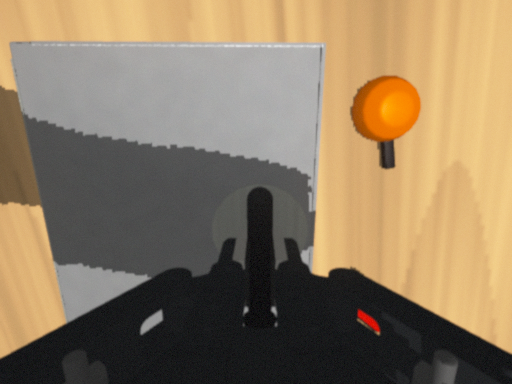

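View pics/scene3.png

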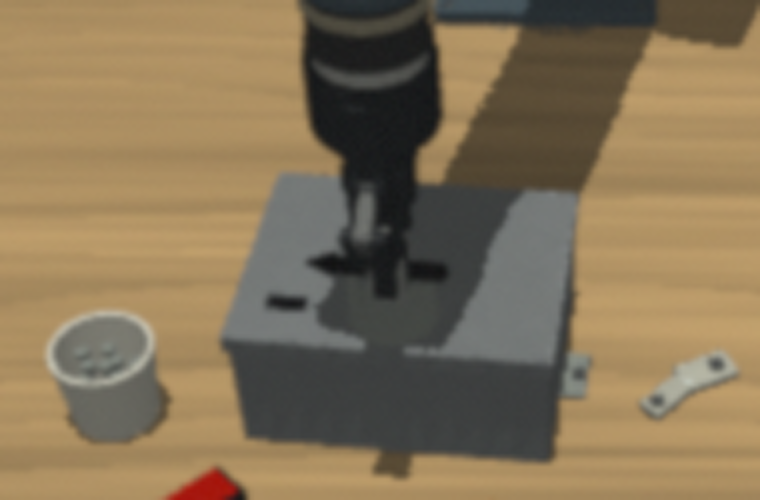

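View pics/top3.png

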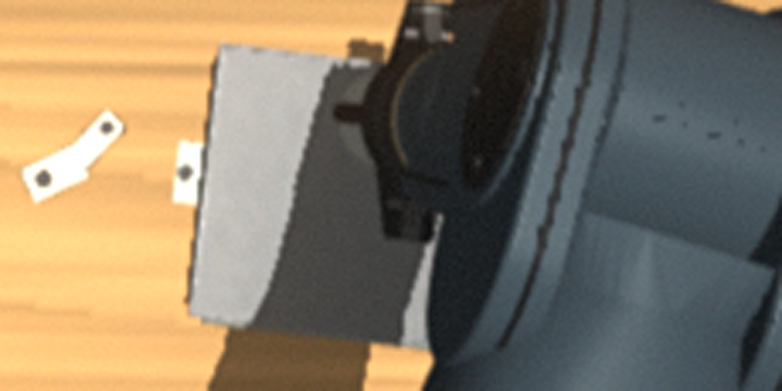

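```bash
python3 - <<'E'
import numpy as np
for d in np.arange(3,49,3):
    t=np.radians(d);s=130*np.cos(t)-26*np.sin(t)-130;z=130*np.sin(t)+26*np.cos(t)-26
    print(d,np.round([s*.9954,-s*.0958,z,-d*.0958,-d*.9954],1).tolist())
E
```

```text
3 [-1.5, 0.1, 6.8, -0.3, -3.0]
6 [-3.4, 0.3, 13.4, -0.6, -6.0]
9 [-5.6, 0.5, 20.0, -0.9, -9.0]
12 [-8.2, 0.8, 26.5, -1.1, -11.9]
15 [-11.1, 1.1, 32.8, -1.4, -14.9]
18 [-14.3, 1.4, 38.9, -1.7, -17.9]
21 [-17.9, 1.7, 44.9, -2.0, -20.9]
24 [-21.7, 2.1, 50.6, -2.3, -23.9]
27 [-25.9, 2.5, 56.2, -2.6, -26.9]
30 [-30.3, 2.9, 61.5, -2.9, -29.9]
33 [-35.0, 3.4, 66.6, -3.2, -32.8]
36 [-39.9, 3.8, 71.4, -3.4, -35.8]
39 [-45.1, 4.3, 76.0, -3.7, -38.8]
42 [-50.6, 4.9, 80.3, -4.0, -41.8]
45 [-56.2, 5.4, 84.3, -4.3, -44.8]
48 [-62.0, 6.0, 88.0, -4.6, -47.8]
```

```bash
python3 -m jog '[[0,-0.7,0,3.4,-0.15,-1.5,0],[0,-1.5,0.1,6.8,-0.3,-3,0],[0,-2.4,0.2,10,-0.4,-4.5,0],[0,-3.4,0.3,13.4,-0.6,-6,0],[0,-3.4,0.3,13.4,-0.6,-6,0],[0,-3.4,0.3,13.4,-0.6,-6,0]]' 80
python3 - <<'E'
from h import *
s=sense();print(s["contact_force"],s["wrist_torque"],s["finger_gap"],s["joint_positions"])
for n in("scene",):
  c=capture(n);i=c["pixels"]
  i=cv2.resize(i[100:225,110:300],None,fx=4,fy=4,interpolation=2)
  cv2.imwrite(f"pics/{n}4.png",i)
E
```

```text
t: 5.1
position: [549.1, -87.4, 129.6]
tcp_rot: [2.263, 2.059, 0.104]
contact_force: [0.1, -4.7, -0.6]
finger_gap: 9.3
[ 0.05686208 -4.66730719 -0.62100719] [-1.07019292  0.34280723 -0.12514196] 9.336116650037091 [-0.28772755  0.01401616 -0.14227961  1.31056067  0.01624668  1.37815253]
```

View pics/scene4.png

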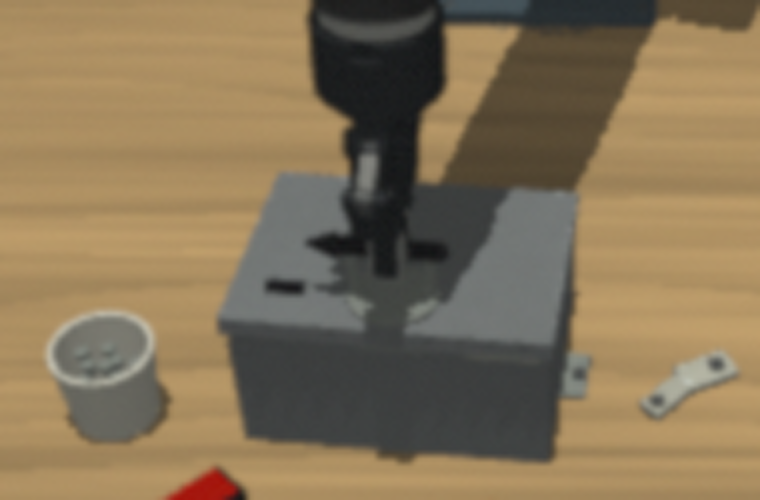

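```bash
python3 -m jog '[[0,-1.1,0.1,3.3,-0.15,-1.5,0],[0,-2.2,0.2,6.6,-0.3,-3,0],[0,-4.8,0.5,13.1,-0.6,-6,0],[0,-7.7,0.8,19.4,-0.9,-9,0],[0,-10.9,1.1,25.5,-1.1,-11.9,0],[0,-14.5,1.4,31.5,-1.4,-14.9,0],[0,-18.3,1.8,37.2,-1.7,-17.9,0],[0,-22.5,2.2,42.8,-2,-20.9,0],[0,-26.9,2.6,48.1,-2.3,-23.9,0],[0,-26.9,2.6,48.1,-2.3,-23.9,0]]' 80
python3 - <<'E'
from h import *
s=sense();print(s["contact_force"],s["wrist_torque"],s["finger_gap"],s["joint_positions"])
c=capture("scene");i=c["pixels"]
i=cv2.resize(i[100:225,110:300],None,fx=4,fy=4,interpolation=2)
cv2.imwrite(f"pics/scene5.png",i)
E
```

```text
t: 6.15
position: [521.7, -84.6, 178.3]
tcp_rot: [2.003, 1.821, 0.486]
contact_force: [1.0, -5.0, -1.4]
finger_gap: 9.6
[ 1.03067716 -5.02424551 -1.44756581] [-0.8869848   0.61373454 -0.53040529] 9.588302083866811 [-0.36627746 -0.52928649 -0.59264743  0.99543821  0.13022077  1.33349187]
```

View pics/scene5.png

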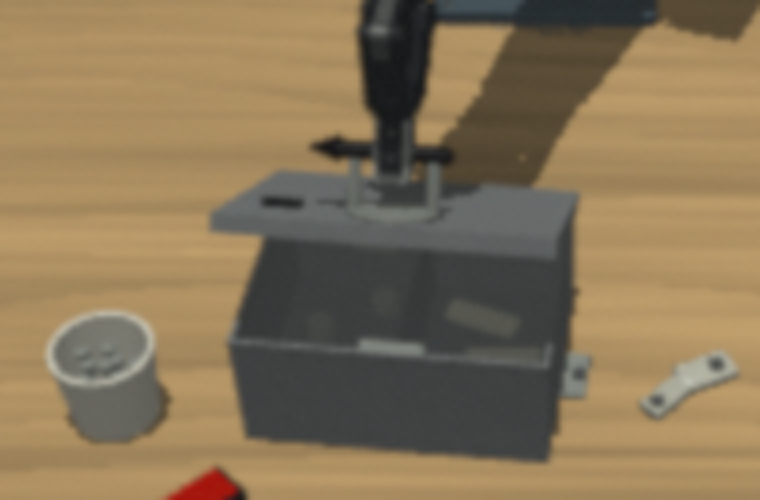

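```bash
python3 -m jog '[[0,-2.3,0.2,2.6,-0.15,-1.5,0],[0,-4.7,0.5,5.1,-0.3,-3,0],[0,-7.1,0.7,7.5,-0.45,-4.5,0],[0,-9.6,0.9,9.9,-0.6,-6,0],[0,-9.6,0.9,9.9,-0.6,-6,0]]' 80
python3 - <<'E'
from h import *
s=sense();print(s["contact_force"],s["wrist_torque"],s["finger_gap"],s["joint_positions"])
E
```

```text
t: 6.7
position: [512.3, -83.7, 187.9]
tcp_rot: [1.934, 1.759, 0.568]
contact_force: [-0.2, -4.4, -1.5]
finger_gap: 9.3
[-0.18185511 -4.44668703 -1.51902378] [-0.7722853   0.83405065 -0.60850273] 9.30962988473057 [-0.39605694 -0.67557552 -0.70333568  0.93313892  0.17063247  1.32343922]
```

```bash
python3 -m jog '[[0,-2.6,0.2,2.3,-0.15,-1.5,0],[0,-5.2,0.5,4.6,-0.3,-3,0],[0,-7.9,0.8,6.8,-0.45,-4.5,0],[0,-10.7,1.1,8.9,-0.6,-6,0],[0,-13.5,1.3,10.9,-0.75,-7.5,0],[0,-16.3,1.6,12.9,-0.9,-9,0],[0,-16.3,1.6,12.9,-0.9,-9,0],[0,-16.3,1.6,12.9,-0.9,-9,0],[0,-16.3,1.6,12.9,-0.9,-9,0]]' 80
python3 - <<'E'
from h import *
s=sense();print(s["contact_force"],s["wrist_torque"],s["finger_gap"],s["joint_positions"],s["joint_vel"])
M=R.from_rotvec(s["tcp_rot"]).as_matrix();print(M.round(3),"tilt",np.degrees(np.arccos(-M[2,2])))
g=s["position"]-19*M[:,2];h=np.array([424.35,-72.95,90]);e=np.array([.9954,-.0958,0]);d=g-h
print(g,"lid deg by grip",np.degrees(np.arctan2(d[2],d@e)-np.arctan2(44,130)),"radius",np.hypot(d[2],d@e))
for n in("scene","wrist","top"):
  c=capture(n);i=c["pixels"]
  if n=="scene":i=cv2.resize(i[100:225,110:300],None,fx=4,fy=4,interpolation=2)
  cv2.imwrite(f"pics/{n}6.png",i)
E
```

```text
t: 7.6
position: [496.2, -82.1, 200.6]
tcp_rot: [1.827, 1.661, 0.683]
contact_force: [0.3, -6.4, -0.6]
finger_gap: 9.5
[ 0.30991228 -6.35957272 -0.56542985] [-0.72428501  0.94086025 -0.8165561 ] 9.537673226596395 [-0.45317812 -0.91766714 -0.8716143   0.86127619  0.24534608  1.31024807] [-0.0003471   0.0060339   0.0026897   0.00159787  0.00133861  0.00219345]
[[ 0.097  0.703  0.704]
 [ 0.995 -0.064 -0.073]
 [-0.006  0.708 -0.706]] tilt 45.083039780565535
[482.82745081 -80.66761848 214.02547903] lid deg by grip 45.87984444932422 radius 137.32138528352695
```

View pics/scene6.png

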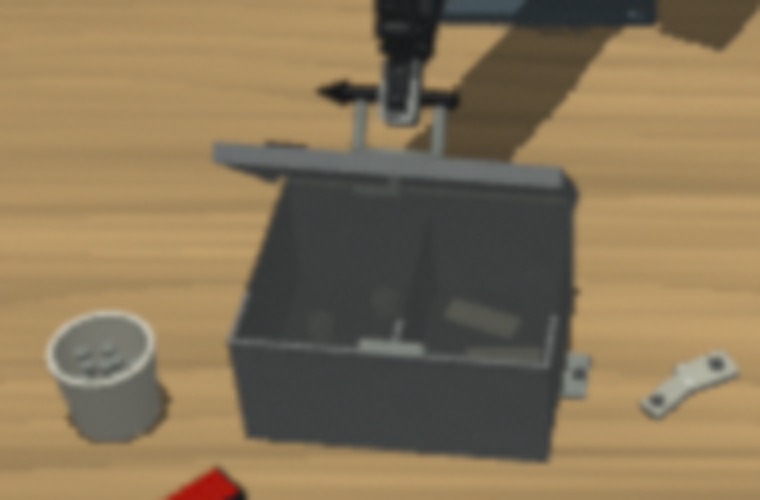

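View pics/wrist6.png

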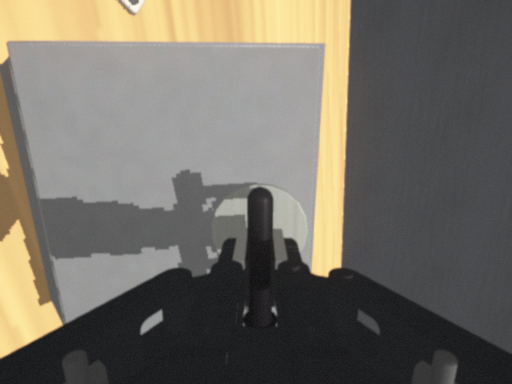

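View pics/top6.png

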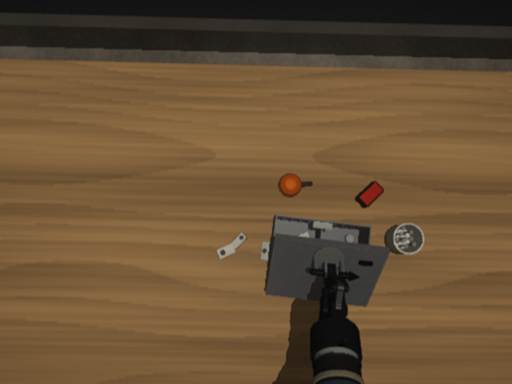

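Both views show the lid near 45°, with the pointer along the hinge line facing the rib side; the bystanders have not moved. I'll check the angle with a zoomed top crop.

```bash
python3 - <<'E'
import cv2
i=cv2.imread("pics/top6.png")[205:315,250:410]
i=cv2.convertScaleAbs(i,alpha=2)
cv2.imwrite("pics/top6c.png",cv2.resize(i,None,fx=5,fy=5,interpolation=cv2.INTER_CUBIC))
E
```

```text
(no output)
```

View pics/top6c.png

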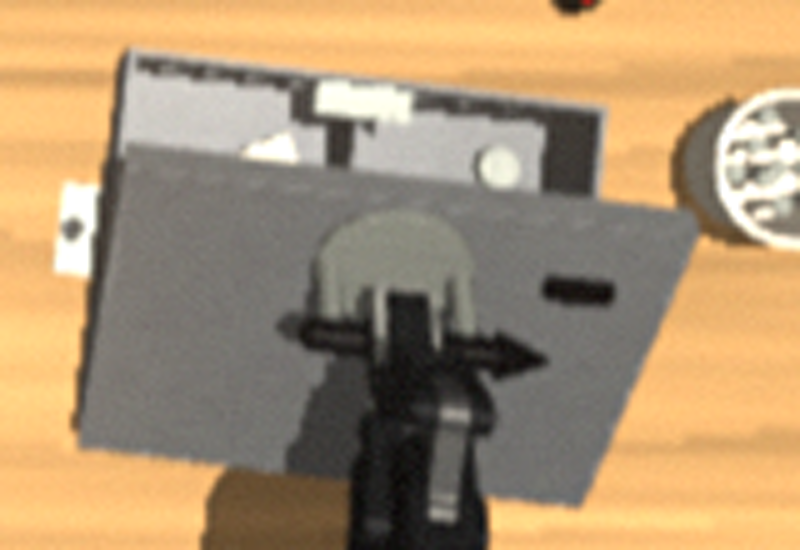

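```bash
python3 - <<'E'
from h import *
ct=capture("top");cs=capture("scene")
def lid(a,lat=0):
    L=np.array([[160,100,0],[160,-100,0],[130,-68,11],[130+52*np.sin(lat),-52*np.cos(lat),44],[130-36*np.sin(lat),36*np.cos(lat),44.]])
    x=L[:,0]*np.cos(a)-L[:,2]*np.sin(a)-80;z=L[:,0]*np.sin(a)+L[:,2]*np.cos(a)+90
    return np.c_[x,L[:,1],z]
ut=np.array([[127,145],[699,213],[579,292],[548,360],[279,327]])/5+[249.6,204.6]
us=np.array([[565,187],[215,160],[290,147],[318,91],[458,100]])/4+[109.6,99.6]
p0=np.array([503.98,-80.65,-.096])
for nm,w in(("top",(1,0)),("scene",(0,1)),("both",(1,1))):
  f=lambda q:np.r_[w[0]*(proj(ct,case(p0+[q[2],q[3],0],lid(q[0],q[1])))-ut).ravel(),w[1]*(proj(cs,case(p0+[q[2],q[3],0],lid(q[0],q[1])))-us).ravel(),q[2:]/3]
  r=least_squares(f,[.78,0,0,0]);print(nm,np.degrees(r.x[:2]),r.x[2:],np.abs(r.fun).max())
s=sense();print(s["t"],s["position"],s["contact_force"])
E
```

```text
top [4.57158599e+01 7.91839120e-03] [4.13360519 0.07836195] 3.182324709624311
scene [43.7029341  -4.24418383] [-0.48303281  0.64103953] 1.6218634906791465
both [44.53971236 -0.35236406] [1.97411467 0.24882589] 3.1549961996646516
7.85 [496.27894093 -82.04559926 200.57833007] [-0.12010893 -5.34628534 -1.55586432]
```

```bash
python3 -c "
from workcell import *
print(job_done()); s=sense(); print(s['t'],s['position'],s['finger_gap'],s['contact_force'])"
```

```text
the job is handed in; nothing more can be done
None
the job is handed in; nothing more can be done
```

I gripped the handle's bar and turned it 52° clockwise so the pointer faces the rib. The latch let go, and I raised the lid along its hinge arc to about 45°. I handed the job in at about 7.9 s, still gripping the bar at 80 N.

**Last checks**
- **Lid angle:** the tool tilt, which moves with the lid, read 45.1°. The grip position about the hinge gave 45.9°. Camera fits gave 45.7° (top), 43.7° (scene) and 44.5° (both).
- **Pointer:** it faces the rib within 0.4° by the combined fit. The scene view alone said -4°. Both are well inside the latch's tolerance of about 14°.
- **Forces and steadiness:** my readings after each move stayed at or below about 8 N, and the arm was nearly still after the last one.
- **Bystanders:** the bell, hanger, cup and lamp look unmoved in the pictures; I did not measure them.

**What disagreed**
- The worst pixel error in the final fit was about 3 pixels, so the camera angles are good to only a degree or two.
- The finger gap read 9.3 to 9.8 mm on a 12 mm bar. I did not find out why, but the bar stayed firmly held.
- No reading could be taken after hand-in.

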